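# Set the prop leg of a book rest and clamp its cam lever

### The arm

A 6-joint arm with a two-finger parallel gripper is mounted at the origin on the work surface. World frame = base frame: x ahead of the robot, y to its left, z up, the work surface at z = 0. Lengths are in m, angles in rad, forces in N, time in s.
With the tool pointing down it reaches from about 0.375 to 0.75 m from the base axis. Payload 9 kg.
Tool frame: the origin (TCP) lies at the very end of the fingers, on their centre line; the grasp point (between the pads) lies robot.pinch_z behind it (robot.pinch_z is the distance from the TCP to the grasp point, in m); z points along the fingers, y is the line along which they close (so a half turn about z gives the same grasp; the last joint's range is limited). The gripper opens to 85 mm and grips with 20 to 120 N. Pads are 22 mm wide; open, the fingers measure 114 mm over their backs; the gripper's body (76 mm by 85 mm) begins 54 mm behind the grasp point. The pads swing forward as they close: fully open they stand 13 mm farther back than shut.
Start: joints at [1.041, 0.104, 0.097, 1.564, 0, 1.353], TCP at [0.184, 0.571, 0.231] pointing down, gripper open.
Joint ranges: [-2.99, 2.99], [-0.84, 1.86], [-1.1, 1.16], [-1.84, 2.11], [-1.51, 1.56], [-3.14, 3.14]. Speed limits (rad/s): [2.22, 2.22, 2.57, 3.14, 3.14, 3.14].

### API

Orientations are given as a unit quaternion [x, y, z, w].
In Python, from cell import robot gives the robot as it stands. The module is installed in compiled form; this text tells all that it offers.
- The arm moves only by the tool play_rows, never from a script. Its argument "increments" is a list of rows, each a list of 6 numbers: the shift along the tool's x, y, z as a fraction of full scale, then the turn, a rotation vector about the tool's x, y, z as a fraction of full scale. A call has 1 to 20 rows; each row shifts and turns the commanded pose from where the row before left it, along the tool's axes as they then stand; what a row does not reach is not made up. Full scale, the value 1, is 50 mm for a shift and pi rad for a turn. A row lasts 1/10 s, in which the tool goes at most 50 mm and 8.59 degrees, less where a joint would pass 70% of its speed; a pose out of reach is approached as far as the arm can. A call with a number of a shift or a turn outside -1 to 1 is refused whole. A call with a gripper value outside its range is refused whole. "jaw" is the closure, from -1 (fully open) to 1 (shut), set as the call begins (left out, the last holds). The fingers move at their own pace and stop on an object; "newtons" is the grip in N (left out, the last holds). Time passes only in rows, so rows that do not move let the fingers close. It gives the time, the measured TCP pose, the force, the opening and the grip force at its end, in the units of the state.
- robot.get_state(): the state, without advancing time (a new reading comes with each control period).
- robot.capture(name): name is "scene" or "top"; returns the picture (400x640x3 uint8, blue, green, red); there is no depth.
- robot.camera_params(name): a dict with "fx", "fy", "cx", "cy" (pixels), "rvec" (rotation vector, rad) and "tvec" (3), from world to camera coordinates, as OpenCV has them. Camera axes: x right, y down, z forward; pixel columns grow to the right and rows downward; lengths in m; the calibration is good to about 2 mm. A picture is of the moment at which its call begins. camera_params takes no time and is no camera call.
- robot.hand_in(): hands the job in; it is judged then, once.
The state is a dict: "time": time; "joints": joint angles; "dq": joint speeds; "joint_torque": joint torques, N m; "tcp_pos": TCP position; "orientation": TCP orientation; "ft_force": force on the tool from outside, world axes, zero at the start; "moment": the same for the moment, N m; "grip_width": opening from 0.0 (shut) to 1.0 (fully open); "gripper_force": force on a finger pad.
Only numpy, scipy, OpenCV 4.12 (cv2) and the standard library are available. Lean on these libraries where they do the work, as an engineer would, in place of code of your own. Each camera call takes 0.05 s, during which the arm holds its last target. There are 200 camera calls.

### The job

With the orange cam lever still open, push the book rest's spring-loaded sliding leg in until its black pointer stands beside the red mark, and keep it there. Then, while holding the leg at the mark, squeeze the orange lever fully closed against the leg's bar, without shifting the red clip or disturbing anything else on the table. Finish still holding: keep the leg at the mark and the lever pinched shut between the fingers, do not let go.

Things in the scene. Friction and masses are not known exactly. Their poses are not given: they have to be found in the camera images.
- easel: Wooden book rest, fixed to the table. Origin: underside of its base, centre line. x runs level along the sliding leg, from the tilted board to the leg's free end; z up. Base plate 390 x 90 mm, 12 mm thick (x -220 to +170); on it a rail 18 mm wide under the leg, up to 38 mm high, and a white scale at y -41 to -55 mm, x -70 to +45, 28 mm high.
- leg: The sliding leg; axes as the book rest (origin: that of the book rest plus its travel along -x). Free end: a black crossbar 12 mm thick along x, 116 mm wide (y), 36 to 85 mm above the table; from its outer face an aluminium bar 16 mm wide (y -4 to +12 mm), 70 mm long, runs outwards along +x, 40 to 75 mm above the table. Slides 0 (fully out) to 80 mm along -x, raising the board.
- grip_spot (a point): Middle of the crossbar's outer face (turned to +x), 60 mm above the table, moving with the leg. Bar and closed lever together are 24 mm wide, centred here in y, and run out along +x. Fingers either side of them, against this face, can push the leg in, then close on both. A spring always pushes the leg out (4 to 5.6 N), even with the lever shut: it comes back if not held.
- lever: Orange cam lever, 56 mm long, 8 mm thick, 40 to 75 mm above the table, on the -y side of the bar. Origin on its upright pin (14 mm thick), at its lower edge, 62 mm out from the crossbar face; it runs along its own -x, free end near the crossbar. Closed: its x is along the book rest's x; open: turned about +z by 0.28 to 0.38 rad, free end 16 to 21 mm further out to -y.
- lever_tip (a point): The lever's free end, mid height, in the middle of its thickness. The lever is stiff, stays where it is left, and closes when squeezed here towards the bar with about 5 N.
- pointer (a point): Tip of the black pointer (4 mm thick) on the leg, 55 mm above the table; it moves with the leg and lies 60 mm inwards (-x) of the crossbar's outer face.
- mark (a point): The fin of the red clip on the scale: the length mark, 55 mm above the table; fin 2.5 mm thick, 60 mm high. Axes as the book rest. The pointer is at the mark when level with it along the book rest's x (their y always differs by 12 mm). The clip is stiff; leave it alone.
- board_top (a point): Middle of the upper edge of the tilted board (260 mm wide, with an open book, hinged at x -200, z 50 mm of the book rest); about 205 mm above the table with the leg out, up to about 245 mm with it in.
- mug: Bystander, leave it alone: white mug, 84 mm across, 92 mm high. Origin: underside centre.
- sugar_bowl: Bystander, leave it alone: blue bowl, 110 mm across, 50 mm high. Origin: underside centre.
- succulent: Bystander, leave it alone: small plant in a clay pot, 90 mm across, 65 mm pot, leaves up to about 95 mm high. Origin: underside centre.
- spectacles: Bystander, leave it alone: folded brass-rimmed spectacles, about 125 mm wide, 8 mm high. Origin: underside centre.
- teaspoon: Bystander, leave it alone: steel teaspoon, 140 mm long. Origin: underside centre.
- jam_jar: Bystander, leave it alone: jam jar with red cap, 66 mm across, 85 mm high. Origin: underside centre.

How it is judged:
By the outcome, as a careful person would: the job done as asked, in the order asked, and still so for the second after the job is handed in, while the arm keeps its last pose, push and grip.
It also fails if it takes over 35 s, if anything falls off the work surface, if the arm or the gripper's body presses on something with over 40 N, if the wrist force passes 120 N, or if a joint passes its speed limit or range.

## Working session

There is one attempt and no reset: what is moved stays moved. The work goes in short steps, Python scripts to look and compute and a tool call to move; the robot and the scene stay as the last step left them, time stands still between calls to the robot, and variables do not carry over. Pictures are saved under pics/ and viewed, at most 10 in all, crops included, and the job is handed in when it is done.

Besides the shell and the picture viewer there is one more tool, called after ">>>" as a command line: name --pt "numbers of a row" for each row, then --argument value for the rest. play_rows: Moves the arm, as the interface text tells. Its arguments: {"type":"object","properties":{"increments":{"type":"array","items":{"type":"array","items":{"type":"number","minimum":-1,"maximum":1}}},"jaw":{"type":"number"},"newtons":{"type":"number"}},"required":["increments"]}

```bash
mkdir -p pics; python3 - <<'E'
from cell import robot
import cv2
for n in("scene","top"):
    cv2.imwrite(f"pics/{n}0.png",robot.capture(n)); print(n,robot.camera_params(n))
print(robot.get_state(), robot.pinch_z)
E
```

```text
scene {'fx': 417.2101905691088, 'fy': 417.2101905691088, 'cx': 322.84863013331005, 'cy': 201.93068781184536, 'rvec': array([ 1.75344235,  1.63907791, -0.7374764 ]), 'tvec': array([-0.20073936, -0.25996041,  1.50015626])}
top {'fx': 411.2541504708245, 'fy': 411.2541504708245, 'cx': 318.896634106993, 'cy': 201.0560747833226, 'rvec': array([ 2.14730429, -2.12683227,  0.10103191]), 'tvec': array([0.16882119, 0.61490987, 0.97752452])}
{'time': 0.1, 'joints': array([ 1.04129064e+00,  1.04652985e-01,  9.65271139e-02,  1.56389655e+00,
       -7.65775452e-06,  1.35311713e+00]), 'dq': array([-0.00089345, -0.00038586,  0.00119438,  0.00031825, -0.0002646 ,
       -0.00037719]), 'joint_torque': array([ 5.93289398e-03, -5.58207893e+01,  5.04721320e+01,  1.30426299e-02,
       -3.75344844e-04, -1.81543970e-05]), 'tcp_pos': array([0.18390152, 0.57080038, 0.23058127]), 'orientation': array([ 1.55282298e-01,  9.87869947e-01, -5.72157190e-04, -2.20174112e-04]), 'ft_force': array([-0.19206354,  0.3270616 ,  0.43508545]), 'moment': array([-0.01285505,  0.03292396, -0.00920322]), 'gripper_force': 0.0, 'grip_width': 1.0010875787147535} 0.0187
```

View pics/scene0.png

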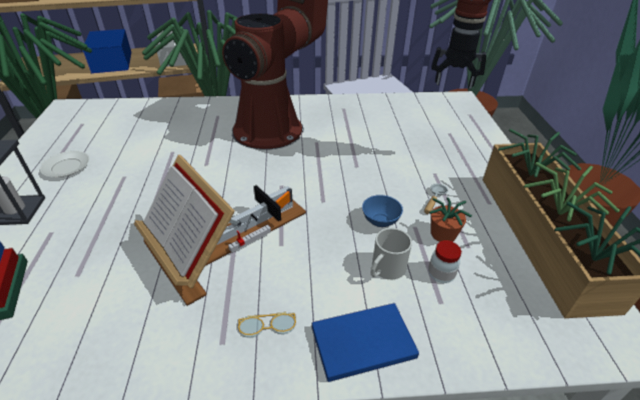

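View pics/top0.png

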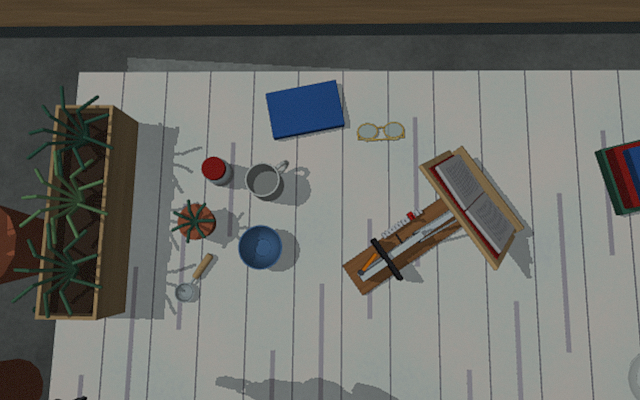

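The scene view shows the rest around (240,215). The top view shows its crossbar near (385,259), the orange lever at (370,258) and the red clip at (411,214). I'll enlarge both.

```bash
python3 - <<'E'
import cv2
a=cv2.imread("pics/top0.png")[195:305,335:455]; b=cv2.imread("pics/scene0.png")[170:270,190:320]
cv2.imwrite("pics/tc.png",cv2.resize(a,None,fx=5,fy=5,interpolation=cv2.INTER_CUBIC))
cv2.imwrite("pics/sc.png",cv2.resize(b,None,fx=5,fy=5,interpolation=cv2.INTER_CUBIC))
E
```

```text
(no output)
```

View pics/tc.png

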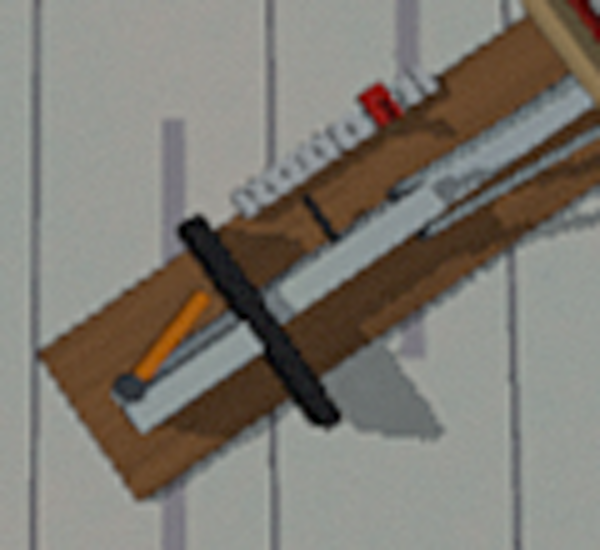

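View pics/sc.png

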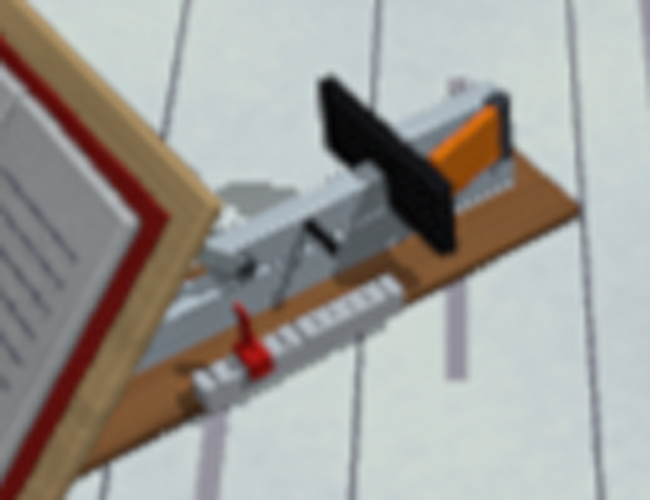

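The top crop shows the pointer tip at (308,198), the red clip at (382,103), the pin at (130,385), and the crossbar running from (185,222) to (330,420). The scene crop shows the fin top at (240,303). Next I'll fit the pose.

```bash
cat > h.py <<'E'
import numpy as np, cv2
from cell import robot
P={n:robot.camera_params(n) for n in("scene","top")}
def proj(n,X):
    p=P[n];K=np.array([[p['fx'],0,p['cx']],[0,p['fy'],p['cy']],[0,0,1.]])
    return cv2.projectPoints(np.array(X,float).reshape(-1,1,3),p['rvec'],p['tvec'],K,None)[0].reshape(-1,2)
def world(q,L):  # q=x,y,yaw
    L=np.atleast_2d(L);c,s=np.cos(q[2]),np.sin(q[2])
    return np.c_[q[0]+c*L[:,0]-s*L[:,1],q[1]+s*L[:,0]+c*L[:,1],L[:,2]]
E
cat > fit.py <<'E'
from h import *
from scipy.optimize import least_squares
# name, view, crop px, local f(p)  p=x,y,yaw,xc,ym,xm,phi
O={'top':(335,195),'scene':(190,170)}
tip=lambda p:(p[3]+.062-.056*np.cos(p[6]),-.008-.056*np.sin(p[6]),.075)
D=[('base-','top',(40,353),lambda p:(.17,-.045,.012)),('base+','top',(140,498),lambda p:(.17,.045,.012)),
('base-','scene',(580,212),lambda p:(.17,-.045,.012)),
('cb-o','top',(180,232),lambda p:(p[3],-.058,.085)),('cb-i','top',(200,216),lambda p:(p[3]-.012,-.058,.085)),
('cb+o','top',(315,426),lambda p:(p[3],.058,.085)),('cb+i','top',(338,414),lambda p:(p[3]-.012,.058,.085)),
('cb-it','scene',(443,190),lambda p:(p[3]-.012,-.058,.085)),('cb-ib','scene',(441,250),lambda p:(p[3]-.012,-.058,.036)),
('cb+it','scene',(320,80),lambda p:(p[3]-.012,.058,.085)),
('barend+','top',(145,433),lambda p:(p[3]+.07,.012,.075)),
('pin','top',(129,386),lambda p:(p[3]+.062,-.008,.077)),
('tip','top',(205,294),tip),
('ptr','top',(308,198),lambda p:(p[3]-.06,p[4]+.012,.055)),('ptr','scene',(312,222),lambda p:(p[3]-.06,p[4]+.012,.055)),
('fin','scene',(240,305),lambda p:(p[5],p[4],.06)),('fin','top',(383,104),lambda p:(p[5],p[4],.045))]
def res(p):
    return np.concatenate([proj(v,world(p,f(p)))[0]-(np.array(c)+.5)/5+.5-O[v] for _,v,c,f in D])
s=least_squares(res,[.5,-.2,-2.5,.1,-.04,-.03,.33],loss='soft_l1',x_scale=.1)
s2=least_squares(res,[.5,-.2,.6,.1,-.04,-.03,.33],loss='soft_l1',x_scale=.1)
if s2.cost<s.cost:s=s2
if __name__=='__main__':
    print(s.x.round(4),s.cost)
    for d,r in zip(D,s.fun.reshape(-1,2)):print(d[0],d[1],r.round(2))
    g=world(s.x,(s.x[3],0,.06));print('grip',g,'travel needed',s.x[3]-.06-s.x[5])
E
python3 fit.py
```

```text
[ 0.5196 -0.0482  2.1887  0.0835 -0.0426 -0.0355  0.26  ] 19.892480311515296
base- top [-0.75 -0.77]
base+ top [0.2  0.48]
base- scene [-1.05 -1.2 ]
cb-o top [-1.07 -1.76]
cb-i top [-0.89 -1.49]
cb+o top [1.36 0.92]
cb+i top [0.99 0.32]
cb-it scene [-1.87  0.65]
cb-ib scene [-0.36  2.79]
cb+it scene [-2.1   0.24]
barend+ top [-1.37  0.08]
pin top [-0.3   0.39]
tip top [-0.33  0.4 ]
ptr top [-0.8   0.63]
ptr scene [3.3  5.32]
fin scene [-0.25  0.14]
fin top [0.29 1.79]
grip [[0.47123004 0.01992015 0.06      ]] travel needed 0.05899353001060106
```

```bash
sed -i "s/(312,222)/(334,251)/; s/,\[\.5,-\.2,\(-2.5\|.6\),\(.*\),\.33\]/,[.5,-.05,2.2,\2,.33,0,0,0,0]/" fit.py
sed -i "s/    return np.concatenate(\[proj(v,world(p,f(p)))\[0\]/    return np.concatenate([proj(v,world(p,f(p)))[0]+(p[7:9] if v=='top' else p[9:11])/" fit.py
sed -i "s/ for _,v,c,f in D\])/ for _,v,c,f in D]+[p[7:11]*1.0])/; s/s.fun.reshape/s.fun[:-4].reshape/" fit.py
python3 fit.py
```

```text
[ 0.5186 -0.0481  2.1805  0.0838 -0.0454 -0.0368  0.2717  0.6065 -0.1586
  0.6732 -0.245 ] 10.46954271586583
base- top [-0.39 -1.08]
base+ top [0.32 0.34]
base- scene [-0.16 -1.37]
cb-o top [-0.61 -1.78]
cb-i top [-0.41 -1.48]
cb+o top [1.49 1.14]
cb+i top [1.14 0.57]
cb-it scene [-1.08  0.3 ]
cb-ib scene [0.42 2.43]
cb+it scene [-1.01 -0.24]
barend+ top [-1.25 -0.01]
pin top [-0.11  0.29]
tip top [-0.2   0.24]
ptr top [-0.96 -0.12]
ptr scene [ 0.27 -0.37]
fin scene [0.42 0.46]
fin top [0.82 0.82]
grip [[0.47063298 0.02064986 0.06      ]] travel needed 0.06058376603247235
```

```bash
cat > ov.py <<'E'
from fit import *
def overlay(imgs,p,out):
    p=np.array(p);ims=[]
    boxes={'top':[(0.17,-.045,.012),(.17,.045,.012),(-.2,.045,.012),(-.2,-.045,.012)],
     'cb':[(p[3],-.058,.085),(p[3],.058,.085),(p[3]-.012,.058,.085),(p[3]-.012,-.058,.085)],
     'cbi':[(p[3]-.012,-.058,.036),(p[3]-.012,.058,.036),(p[3]-.012,.058,.085),(p[3]-.012,-.058,.085)],
     'bar':[(p[3],-.004,.075),(p[3],.012,.075),(p[3]+.07,.012,.075),(p[3]+.07,-.004,.075)],
     'ptr':[(p[3]-.06,p[4]+.012,.055),(p[3]-.06,0,.055)],'fin':[(p[5],p[4],.06),(p[5],p[4],.03)]}
    for v,(x,y,w,h) in {'top':(335,190,100,100),'scene':(215,175,100,75)}.items():
        im=cv2.resize(imgs[v][y:y+h,x:x+w],None,fx=6,fy=6,interpolation=cv2.INTER_CUBIC)[:,:]
        im=cv2.resize(im,(400,400) if v=='top' else (400,300)) if 0 else im
        for k,b in boxes.items():
            q=(proj(v,world(p,b))-(x,y)+.5)*6
            cv2.polylines(im,[q.round().astype(int)],True,(0,255,0),1)
        ims.append(im)
    W=600;im=np.hstack([ims[0][:600,:400*1] if 0 else cv2.resize(ims[0],(450,450)),cv2.resize(ims[1],(350,262)).copy() if 0 else np.zeros((450,0,3),np.uint8)])
    cv2.imwrite(out+'_t.png',ims[0]);cv2.imwrite(out+'_s.png',ims[1])
if __name__=='__main__':
    overlay({n:cv2.imread(f'pics/{n}0.png') for n in P},s.x,'pics/ov')
E
python3 ov.py
```

```text
(no output)
```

View pics/ov_t.png

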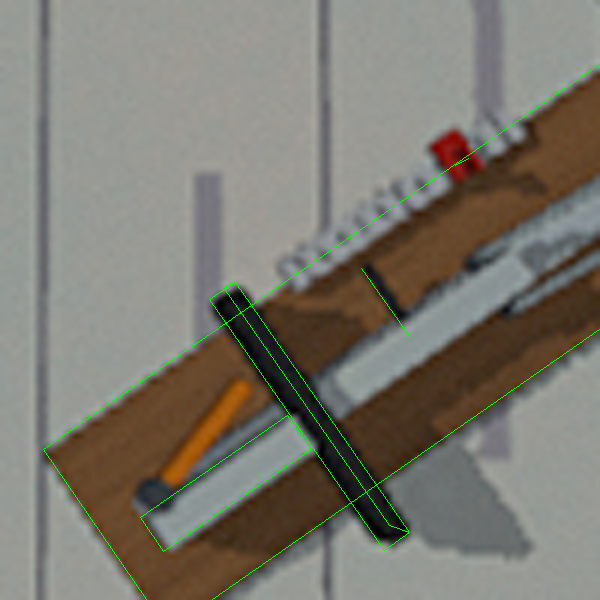

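The overlay matches: crossbar (230,295)-(390,540), pointer tip (366,268) and fin (460,160). I'll compute the approach.

```bash
cat > go.py <<'E'
import sys
from h import *
from scipy.spatial.transform import Rotation as R
q=np.array([0.5186,-0.0481,2.1805]); XC=.0838
def go(lx,ly,z,q=q):
    s=robot.get_state();A=R.from_quat(s['orientation']);yw=q[2]-np.pi/2
    y=np.array([np.cos(yw),np.sin(yw),0]);zz=np.array([0,0,-1.]);B=R.from_matrix(np.c_[np.cross(y,zz),y,zz])
    rv=(A.inv()*B).as_rotvec()/np.pi
    d=world(q,(lx,ly,z))[0]-s['tcp_pos']
    c,sn=np.cos(q[2]),np.sin(q[2]);dl=s['tcp_pos'][:2]-q[:2]
    print('t',s['time'].round(2) if hasattr(s['time'],'round') else s['time'],'local',[round(c*dl[0]+sn*dl[1],4),round(-sn*dl[0]+c*dl[1],4),s['tcp_pos'][2].round(4)],'turn',rv.round(4),'shift now',(A.inv().apply(d)/.05).round(3),'shift after turn',(B.inv().apply(d)/.05).round(3))
    f=s['ft_force'];print('F local',(c*f[0]+sn*f[1]).round(2),(-sn*f[0]+c*f[1]).round(2),f[2].round(2),'grip',s['grip_width'],s['gripper_force'])
if __name__=='__main__':go(*map(float,sys.argv[1:4]))
E
python3 go.py 0.120 0 0.2
```

```text
t 0.1 local [np.float64(0.699), np.float64(-0.08), np.float64(0.2306)] turn [-0.0004  0.      0.2067] shift now [-8.257 -8.276  0.619] shift after turn [-11.581  -1.6     0.612]
F local 0.38 -0.03 0.44 grip 1.0010875787147535 0.0
```

>>> play_rows --pt "0 0 0 0 0 0.0413" --pt "0 0 0 0 0 0.0413" --pt "0 0 0 0 0 0.0413" --pt "0 0 0 0 0 0.0413" --pt "0 0 0 0 0 0.0413" --jaw -1 --newtons 40

```text
time: 0.6
tcp_pos: [0.1839, 0.5709, 0.2308]
orientation: [0.464, 0.886, -0.0, -0.0]
ft_force: [-0.6, 0.5, 0.3]
grip_width: 1.0
gripper_force: 0.0
```

>>> play_rows --pt "-0.4 -0.05 0 0 0 0" --pt "-0.6 -0.09 0.04 0 0 0" --pt "-0.6 -0.09 0.04 0 0 0" --pt "-0.6 -0.09 0.04 0 0 0" --pt "-0.6 -0.09 0.04 0 0 0" --pt "-0.6 -0.09 0.04 0 0 0" --pt "-0.6 -0.09 0.04 0 0 0" --pt "-0.6 -0.09 0.04 0 0 0" --pt "-0.6 -0.09 0.04 0 0 0" --pt "-0.6 -0.09 0.04 0 0 0" --pt "-0.6 -0.09 0.04 0 0 0" --pt "-0.6 -0.09 0.04 0 0 0" --pt "-0.6 -0.09 0.04 0 0 0" --pt "-0.6 -0.09 0.04 0 0 0" --pt "-0.6 -0.09 0.04 0 0 0" --pt "-0.6 -0.09 0.04 0 0 0" --pt "-0.6 -0.09 0.04 0 0 0" --pt "-0.6 -0.09 0.04 0 0 0" --pt "-0.6 -0.05 0.04 0 0 0" --pt "-0.4 0 0 0 0 0"

```text
time: 2.6
tcp_pos: [0.45, 0.0474, 0.1947]
orientation: [0.463, 0.887, -0.0, -0.0]
ft_force: [0.1, 0.5, 0.5]
grip_width: 1.003
gripper_force: 0.0
```

```bash
python3 go.py 0.120 0 0.11
```

```text
t 2.6 local [np.float64(0.1176), np.float64(0.0016), np.float64(0.1947)] turn [-0.0002 -0.0001 -0.0003] shift now [0.048 0.032 1.694] shift after turn [0.049 0.031 1.694]
F local 0.37 -0.33 0.47 grip 1.0028917789641492 0.0
```

>>> play_rows --pt "0.02 0.016 0.3 0 0 0" --pt "0.02 0.016 0.4 0 0 0" --pt "0 0 0.4 0 0 0" --pt "0 0 0.4 0 0 0" --pt "0 0 0.4 0 0 0" --pt "0 0 0.3 0 0 0" --pt "0 0 0.3 0 0 0" --pt "0 0 0.3 0 0 0" --pt "0 0 0.17 0 0 0" --pt "0 0 0.1 0 0 0" --pt "0 0 0 0 0 0"

```text
time: 3.7
tcp_pos: [0.4496, 0.0517, 0.0414]
orientation: [0.462, 0.887, -0.0, -0.0]
ft_force: [-0.2, 0.2, -0.1]
grip_width: 0.996
gripper_force: 0.0
```

```bash
python3 go.py 0.0948 0 0.041; python3 -c "
from fit import *;from ov import overlay
overlay({n:robot.capture(n) for n in P},s.x,'pics/o2')"
```

```text
t 3.7 local [np.float64(0.1213), np.float64(-0.0006), np.float64(0.0414)] turn [-0.0001 -0.0002  0.0002] shift now [-0.53  -0.012  0.007] shift after turn [-0.53  -0.012  0.007]
F local 0.29 0.08 -0.14 grip 0.9960615292991988 0.0
```

View pics/o2_s.png

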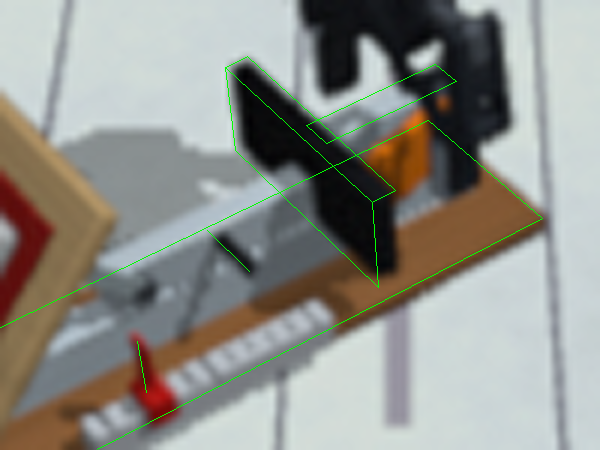

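Fingers straddle the bar and the lever is clear and open. The scene overlay sits about 2 px left of the image, so that camera has a small bias. Now I'll approach contact.

>>> play_rows --pt "-0.1 0 0 0 0 0" --pt "-0.1 0 0 0 0 0" --pt "-0.1 0 0 0 0 0" --pt "-0.05 0 0 0 0 0" --pt "0 0 0 0 0 0"

```text
time: 4.3
tcp_pos: [0.4601, 0.0369, 0.0418]
orientation: [0.462, 0.887, 0.0, 0.0]
ft_force: [-0.3, 0.1, 0.2]
grip_width: 0.997
gripper_force: 0.0
```

```bash
python3 go.py 0.0948 0 0.041
```

```text
t 4.3 local [np.float64(0.1032), np.float64(-0.0007), np.float64(0.0418)] turn [ 0.  0. -0.] shift now [-0.168 -0.014  0.017] shift after turn [-0.168 -0.014  0.017]
F local 0.28 0.23 0.22 grip 0.9974413409853811 0.0
```

>>> play_rows --pt "-0.05 0 0 0 0 0" --pt "-0.05 0 0 0 0 0" --pt "0 0 0 0 0 0"

```text
time: 4.6
tcp_pos: [0.4629, 0.033, 0.0418]
orientation: [0.462, 0.887, 0.0, 0.0]
ft_force: [-0.2, 0.1, 0.8]
grip_width: 1.0
gripper_force: 0.0
```

```bash
python3 go.py 0.0948 0 0.041
```

```text
t 4.6 local [np.float64(0.0984), np.float64(-0.0008), np.float64(0.0418)] turn [0.0001 0.     0.0001] shift now [-0.072 -0.016  0.017] shift after turn [-0.072 -0.016  0.017]
F local 0.14 0.09 0.79 grip 0.9999576583190168 0.0
```

>>> play_rows --pt "-0.05 0 0 0 0 0" --pt "-0.05 0 0 0 0 0" --pt "0 0 0 0 0 0"

```text
time: 4.9
tcp_pos: [0.4654, 0.0294, 0.0418]
orientation: [0.462, 0.887, 0.0, -0.0]
ft_force: [-2.8, 3.4, 2.5]
grip_width: 0.999
gripper_force: 2.2
```

```bash
python3 go.py 0.0948 0 0.041
```

```text
t 4.9 local [np.float64(0.094), np.float64(-0.0008), np.float64(0.0418)] turn [ 0.0001 -0.0004  0.0003] shift now [ 0.016 -0.016  0.015] shift after turn [ 0.016 -0.016  0.015]
F local 4.36 0.38 2.45 grip 0.9993550577881298 2.222338020801544
```

Contact is where the fit predicted, with about 4.4 N from the spring. I'll push most of the way.

>>> play_rows --pt "-0.06 0 0 0 0 0" --pt "-0.09 0 0 0 0 0" --pt "-0.09 0 0 0 0 0" --pt "-0.09 0 0 0 0 0" --pt "-0.09 0 0 0 0 0" --pt "-0.09 0 0 0 0 0" --pt "-0.09 0 0 0 0 0" --pt "-0.09 0 0 0 0 0" --pt "-0.09 0 0 0 0 0" --pt "-0.09 0 0 0 0 0" --pt "-0.09 0 0 0 0 0" --pt "-0.06 0 0 0 0 0" --pt "-0.04 0 0 0 0 0" --pt "0 0 0 0 0 0" --pt "0 0 0 0 0 0"

```text
time: 6.4
tcp_pos: [0.4957, -0.0138, 0.0418]
orientation: [0.462, 0.887, 0.0, -0.0]
ft_force: [-2.2, 4.1, 2.6]
grip_width: 0.999
gripper_force: 2.6
```

```bash
python3 go.py 0.0342 0 0.041; python3 -c "
from h import *
a=robot.capture('top');b=robot.capture('scene');cv2.imwrite('pics/t3.png',a);cv2.imwrite('pics/s3.png',b)
f=lambda im,x,y:cv2.resize(im[y:y+58,x:x+39],None,fx=10,fy=10,interpolation=cv2.INTER_CUBIC)
cv2.imwrite('pics/c3.png',np.hstack([f(a,390,195),f(b,225,200)]))"
```

```text
t 6.4 local [np.float64(0.0413), np.float64(-0.0009), np.float64(0.0418)] turn [ 0.0001 -0.0004  0.0004] shift now [-0.141 -0.018  0.015] shift after turn [-0.141 -0.018  0.015]
F local 4.67 -0.54 2.62 grip 0.9988416193828397 2.602519690990448
```

View pics/c3.png

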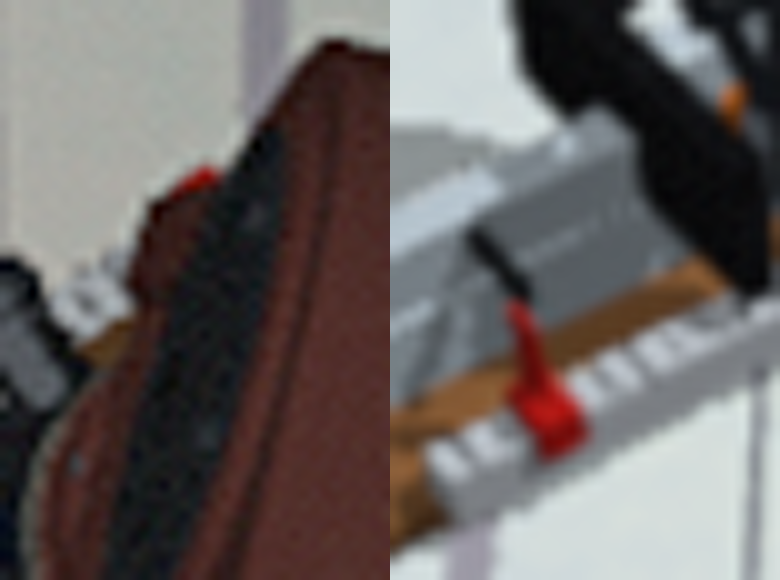

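The top view of the pointer is blocked by the arm. In the scene view the pointer tip is at about (238.2,229.3) and the fin top at about (236.9,230), so they are close. I'll work out the remainder.

```bash
python3 - <<'E'
from h import *
q=[0.5186,-0.0481,2.1805]
Rm=cv2.Rodrigues(P['scene']['rvec'])[0];c=-Rm.T@P['scene']['tvec'];print('cam',c)
b=np.array([-.0368,-.0454,.055]);p0=proj('scene',world(q,b))[0];print('mark px',p0)
for n,d in dict(x10=(.01,0,0),y12=(0,.012,0),y5=(0,.005,0),z5=(0,0,.005)).items():print(n,(proj('scene',world(q,b+d))[0]-p0).round(2))
a=cv2.imread('pics/s3.png').astype(int)
print('red B,G,R');
r=a[226:246,232:246];m=r[...,2]-r[...,1];print(m)
print('lum');print(a[220:234,230:246].sum(2)//3)
E
```

```text
cam [1.31758207 0.09264703 0.78341465]
mark px [237.57395002 232.75920488]
x10 [ 3.54 -1.78]
y12 [-2.49 -2.69]
y5 [-1.04 -1.13]
z5 [-0.24 -1.45]
red B,G,R
[[ -6  -5  -3  -3  -4  -6  -8  -7  -7  -6  -6  -6  -7  -7]
 [ -6  -7  -8  -5  -1  -4  -5  -5  -7  -6  -6  -6  -7  -7]
 [ -7  -8  -7  -6  -3  -3  -3  -5  -6  -7  -6  -7  -7  -7]
 [ -8  -7  -7  -7  -3  10   5  -8  -6  -7  -6  -6  -7  -5]
 [ -8  -7  -7  -5  23  65  45  -3  -9  -7  -6  -5   0   9]
 [ -9  -7  -8  -5  27  82  87  27  -5  -8  -1   8  17  25]
 [ -9  -7  -7  -5  11  57  95  53  14   8  16  24  28  29]
 [ -9  -7  -7  -8  -1  34  78  70  37  24  28  29  28  29]
 [ -8  -7  -8  -7   0  31  71  78  46  29  28  29  30  29]
 [-10  -8  -1   7  15  38  67  83  54  32  29  28  27  16]
 [ -3   5  16  25  27  42  63  83  73  46  28  19  16   6]
 [ 24  32  36  37  38  52  69  85  97  74  34   5  -1  -2]
 [ 41  43  42  43  56  77  85  87 111 107  59   9  -8  -7]
 [ 43  43  42  43  60  90 103 109 125 136 104  44   3  -8]
 [ 44  44  44  39  42  72 117 140 142 150 145  99  28  -2]
 [ 42  40  31  16  10  34 100 141 151 152 143 114  46   4]
 
[... 478 characters left out ...]
  94  95 102 113 114 101  98]
 [123 114  76  33  22  47  75  90  96 102 113 112 110 104  95  92]
 [124 107  84  53  24  25  54  93 114 112 109 104  95  93  92  93]
 [125 105  92  79  55  28  32  73 101 104  95  92  91  91  92  93]
 [114  99  94 102 103  67  24  35  59  84  92  91  91  92  92  93]
 [107 101 111 112 107  80  40  18  32  76  91  93  93  92  92  92]
 [116 111 109 103  94  86  67  38  26  68  88  92  92  92  92  93]
 [111 114 113 100  92  91  85  68  54  75  89  92  94  92  88  82]
 [ 95 113 124 105  92  92  84  67  71  90  93  92  88  81  74  66]
 [ 92 115 125 105  92  91  81  61  62  84  86  80  73  65  63  61]
 [ 93 114 115  99  91  92  88  66  45  60  68  65  62  61  61  60]]
```

```bash
python3 - <<'E'
from h import *
q=[0.5186,-0.0481,2.1805]
b=np.array([-.0368,-.0454,.055]);p0=proj('top',world(q,b))[0];print('mark px',p0)
for n,d in dict(x10=(.01,0,0),y12=(0,.012,0),z5=(0,0,.005)).items():print(n,(proj('top',world(q,b+d))[0]-p0).round(2))
a=cv2.imread('pics/top0.png').astype(int)
m=a[...,2]-a[...,1]
print('red c404-420 r208-222');print(m[208:223,404:421])
print('R chan');print(a[208:223,404:421,2])
print('lum c392-406 r229-247');print(a[229:247,392:407].sum(2)//3)
E
```

```text
mark px [412.20103912 215.98556996]
x10 [-3.37  2.33]
y12 [2.93 4.08]
z5 [ 0.39 -0.2 ]
red c404-420 r208-222
[[ -3  -2  -3  -1  -2  -1  -3  -2  -4  -4  -1   2   2  -3  -2  -3  -3]
 [ -3  -3  -4   0  -2  -2  -2  -4  -2  -4  -1   2  -2  -3  -3  -2  -2]
 [ -2  -1   0  -3  -3  -7  -2  -4  -5  -4   0  -1  -5  -5  -3  -6  -6]
 [  0  -1  -3  -6  -6   2  27  15  -5  -6  -7  -4  -5  -3  -2  -4  -4]
 [ -2  -4  -6  -7  17  61 115  83   6 -13  -8  -5  -4  -5  -3  -4  -5]
 [ -3  -5   1  28  88 122 122 122  75   5 -11  -9  -5  -5  -8  -3   0]
 [ -2  -2  12 109 125 109 101  94 112  27  -6  -7  -6  -8  -6   3  19]
 [ -4  -1   3  54 123 115  96  56  65  82  31  -7  -7  -3   5  16  21]
 [ -3  -4  -4   3  87 112 109  79  50  94  89  19   0  18  25  21  21]
 [ -4  -4  -8  -8  28  97 118 106  73  50 106  58  15  18  19  21  25]
 [ -5  -5  -6 -11  -9  37 113 119  96  51  57  42  21  19  23  21  27]
 [ -3  -4  -5  -6 -12  -5  68 102  67  34  17  19  19  21  22  22  22]
 [ -4  -3  -5  -5  -8  -4  19  40  20  13  14  19  21  23  21  20  22]
 [ -3  -4  -6  -5  -4   1  16  20  17  18  18  19  24  25  28  29  2
[... 1604 characters left out ...]
4  71]
 [ 50  56  74  65  40  27  38  70  77  72  74  73  71  73  69]
 [ 60  68  75  71  66  40  28  57  78  76  71  74  71  65  52]
 [ 72  67  70  69  71  50  20  35  61  71  71  74  75  59  49]
 [ 70  69  65  67  75  66  43  26  34  61  76  69  71  64  78]
 [ 68  70  73  74  76  75  69  41  25  55  68  74  67  67 105]
 [ 68  76  76  78  74  72  78  51  21  31  58  75  70 102 132]
 [ 60  69  65  70  74  71  76  67  39  14  31  76 115 145 152]
 [ 47  52  50  63  76  73  68  60  78  52  82 122 145 153 146]
 [ 50  58  53  58  69  74  78  84 100 108 140 155 150 147 146]
 [ 53  51  51  48  62  76  76 116 129 144 152 150 144 147 145]
 [ 49  48  47  66  83  90 100 139 155 150 146 143 146 147 148]]
```

```bash
python3 - <<'E'
from h import *
from scipy.optimize import minimize
a=cv2.imread('pics/scene0.png').astype(int)
print(a[211:226,248:264].sum(2)//3)
r=a[226:240,232:246];print((r[...,2]-r[...,1])[:8])
q=[0.5186,-0.0481,2.1805]
b=np.array([.0238,-.0334,.055])
for T in(.05,.052,.054,.056):print(T,(proj('scene',world(q,b-[T,0,0]))-proj('scene',world(q,b)))[0].round(2))
E
```

```text
[[183 184 185 185 189 177 164 146 129 121 121 121 119 103  90  89]
 [184 185 188 176 163 146 129 122 120 119 120 121 110  95  90  96]
 [187 176 158 127 106 114 120 120 120 120 122 120 102  97 100 111]
 [160 144 106  58  49  83 111 120 121 120 120 120 101 104 105 102]
 [125 119  83  36  19  48  85 112 121 123 118 118  99  98  95  90]
 [118 108  85  61  34  19  46  84 110 148 133 109  93  89  89  88]
 [117 100  88  94  73  38  23  44  81 138 134 103  89  88  88  87]
 [109  93  89 113 104  83  49  22  44  87 103  95  89  88  88  87]
 [100  94 101 143 132 111  81  38  20  59  82  88  88  88  88  88]
 [ 94 102 111 139 134 121 109  75  42  68  85  88  89  89  90  89]
 [ 90  96 110 122 123 121 121 109  86  85  90  89  89  88  84  78]
 [ 89  90 112 121 120 120 122 122 114  98  89  88  84  77  71  64]
 [ 90 102 117 121 120 120 121 121 111  95  84  77  71  65  61  59]
 [101 116 120 121 122 121 122 120  98  78  70  64  61  60  59  58]
 [109 120 122 121 121 120 115 109  85  64  60  59  58  57  56  58]]
[[ -8  -7  -6  -6  -8  -8  -6  -7  -7  -8  -8  -8  -8  -9]
 [ -8  -9  -7  -7  -8  -9  -8  -8  -7  -9  -7  -7  -9  -8]
 [-12 -10  -9  -8  -8 -11  -9  -8  -8  -8  -7  -8  -8  -8]
 [-11 -10 -10 -10  -8  -5  -7  -9  -9  -8  -9  -9  -8  -5]
 [ -9  -9 -10  -8  15  42  18  -7 -10 -10  -8  -8  -3   7]
 [ -9  -8  -9  -7  23  73  63  15  -8  -9  -1  12  18  24]
 [ -9  -8  -9  -8   8  48  85  43  12  11  24  34  38  36]
 [ -8  -8  -9  -9  -3  23  71  64  38  35  41  40  41  41]]
0.05 [-17.16   8.53]
0.052 [-17.86   8.88]
0.054 [-18.57   9.23]
0.056 [-19.27   9.58]
```

The leg has travelled about 53.3 mm. The two views give a required travel of about 58–59.7 mm, so I'll push 5.5 mm more.

>>> play_rows --pt "-0.05 0 0 0 0 0" --pt "-0.06 0 0 0 0 0" --pt "0 0 0 0 0 0" --pt "0 0 0 0 0 0"

```text
time: 6.9
tcp_pos: [0.4989, -0.0183, 0.0417]
orientation: [0.462, 0.887, 0.0, -0.0]
ft_force: [-2.4, 5.0, 2.3]
grip_width: 1.0
gripper_force: 2.6
```

```bash
python3 go.py 0.0358 0 0.041; python3 -c "
from h import *
b=robot.capture('scene');cv2.imwrite('pics/s4.png',b)
cv2.imwrite('pics/c4.png',cv2.resize(b[215:245,220:260],None,fx=18,fy=18,interpolation=cv2.INTER_CUBIC))
a=b.astype(int);print(a[222:236,228:244].sum(2)//3);print((a[...,2]-a[...,1])[226:238,232:244])"
```

```text
t 6.9 local [np.float64(0.0357), np.float64(-0.0009), np.float64(0.0417)] turn [ 0.0001 -0.0003  0.0003] shift now [ 0.002 -0.018  0.015] shift after turn [ 0.002 -0.018  0.015]
F local 5.49 -0.95 2.33 grip 0.9999840649837033 2.641197368502617
[[195 194 183 157 121  96  91  92  91  93  93  93  93  93  95 102]
 [182 162 130  88  72  85  91  93  93  93  92  93  95 103 112 113]
 [147 128  81  34  38  71  91  94  93  93  96 102 113 114 111 105]
 [124 113  76  33  21  47  75  89  96 103 113 113 111 104  95  91]
 [124 107  84  58  27  25  47  80 108 114 110 103  95  93  92  91]
 [125 106  93  83  57  28  24  54  96 104  96  91  91  92  92  92]
 [115  99  95 102 103  70  30  25  56  83  92  91  92  91  92  92]
 [108 102 113 113 108  88  49  18  34  77  92  93  92  93  93  91]
 [116 111 108 102  94  91  71  38  37  79  94  94  92  93  93  93]
 [109 102  94  91  92  92  86  67  54  65  87  95  93  93  87  81]
 [ 95 104 112  99  92  92  91  86  73  59  63  84  86  81  74  65]
 [ 92 115 125 107  92  91  92  93  88  66  45  60  69  65  62  61]
 [ 93 116 125 106  91  91  92  93  88  64  38  46  59  62  61  61]
 [105 120 124 106  92  92  88  82  73  58  42  43  56  61  62  64]]
[[-3 -3 -4 -5 -7 -8 -8 -7 -7 -7 -7 -6]
 [-4 -3 -2 -5 -7 -8 -7 -6 -6 -6 -6 -7]
 [-7 -5 -2 -2 -5 -7 -8 -6 -6 -6 -6 -6]
 [-8 -6 -5 -1  2  0 -6 -8 -7 -7 -7 -7]
 [-7 -7 -6 -1 40 59 27 -4 -9 -7 -6 -5]
 [-7 -7 -7 -5 33 90 76 24 -6 -7 -1  8]
 [-6 -7 -6 -6 10 60 94 54 13  6 15 25]
 [-6 -7 -7 -8 -2 33 79 70 37 24 28 29]
 [-6 -7 -7 -7  0 30 70 80 47 28 28 30]
 [-7 -6 -1  7 16 37 66 83 54 33 28 29]
 [ 0  6 15 24 27 41 63 84 73 47 28 16]
 [20 26 28 27 31 49 68 84 96 75 34  4]]
```

View pics/c4.png

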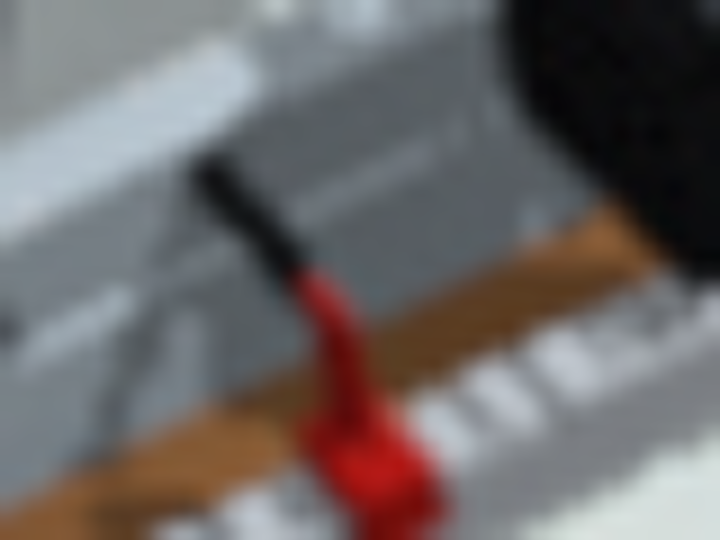

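The pointer, ending at (300,275) in the crop, lines up with the fin top at (310,285), within about 1 mm. Now I'll squeeze.

>>> play_rows --pt "0 0 0 0 0 0" --pt "0 0 0 0 0 0" --pt "0 0 0 0 0 0" --pt "0 0 0 0 0 0" --pt "0 0 0 0 0 0" --pt "0 0 0 0 0 0" --pt "0 0 0 0 0 0" --pt "0 0 0 0 0 0" --pt "0 0 0 0 0 0" --pt "0 0 0 0 0 0" --jaw 1 --newtons 30

```text
time: 7.95
tcp_pos: [0.4992, -0.0212, 0.0452]
orientation: [0.463, 0.886, -0.002, 0.001]
ft_force: [-21.2, -8.1, 33.0]
grip_width: 0.268
gripper_force: 32.7
```

```bash
python3 go.py 0.0357 0 0.041; python3 -c "
from h import *
b=robot.capture('scene');cv2.imwrite('pics/s5.png',b)
cv2.imwrite('pics/c5.png',cv2.resize(b[180:255,220:320],None,fx=8,fy=8,interpolation=cv2.INTER_CUBIC))
a=b.astype(int);print(a[222:232,228:242].sum(2)//3);print((a[...,2]-a[...,1])[228:236,232:244])"
```

```text
t 7.95 local [np.float64(0.0332), np.float64(0.0005), np.float64(0.0452)] turn [-0.001   0.0015 -0.0004] shift now [0.051 0.01  0.083] shift after turn [0.051 0.01  0.084]
F local 5.52 21.97 32.97 grip 0.26814893897784287 32.73785864521386
[[195 194 181 163 148 130 105  93  92  93  92  93  93  94]
 [183 154 127 119 124 116  98  92  93  93  93  93  95 103]
 [145  99  56  80 114 106  94  93  93  93  95 102 113 112]
 [112  75  32  38  78  93  93  93  94 102 113 113 109 103]
 [105  76  43  22  34  66  88 102 114 112 110 103  94  93]
 [106  87  77  50  23  40  75 102 109 105  95  91  92  92]
 [ 98  95 112  94  50  22  49  76  90 105 100  91  92  92]
 [ 97 127 159 149  95  37  20  43  95 120 105  92  92  91]
 [114 146 155 139 113  77  37  30  85 109 102  93  92  93]
 [109 131 127 117 121 112  79  58  66  73  87  95  94  92]]
[[ -3  -2  -3  -5  -6  -9  -8  -6  -6  -6  -6  -6]
 [ -7  -3  -2  -4  -6  -6  -7  -8  -6  -6  -6  -7]
 [ -7  -5  -2   2  22  44  23  -4  -8  -6  -6  -6]
 [ -9  -7  -7  -3  35  82  75  24  -5  -7  -1   8]
 [ -8  -8  -9  -9   8  57  94  53  13   7  16  24]
 [ -9  -9  -9 -11  -4  33  79  70  36  24  28  28]
 [ -9  -9  -9  -9  -3  30  69  80  46  28  28  30]
 [ -9  -7   0   6  12  36  65  82  54  32  29  28]]
```

View pics/c5.png

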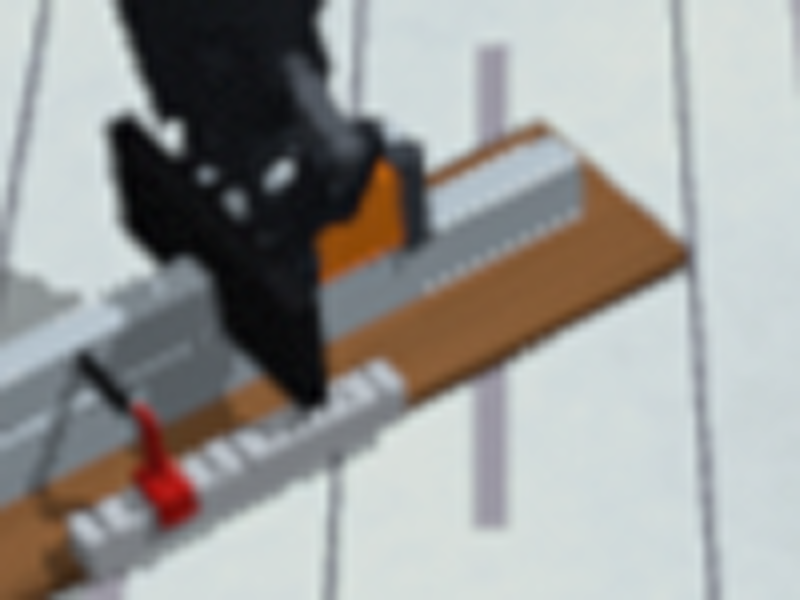

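The lever is closed (orange flat along the bar near (370,220), opening about 23 mm). The closing swing loaded the arm with 33 N up and 22 N sideways, and the leg slid about 2.5 mm too far in. I'll relieve those loads through the commanded pose while keeping the grip.

>>> play_rows --pt "0 -0.01 -0.03 0 0 0" --pt "0 -0.01 -0.03 0 0 0" --pt "0 0 0 0 0 0" --pt "0 0 0 0 0 0"

```text
time: 8.4
tcp_pos: [0.4979, -0.0198, 0.0454]
orientation: [0.462, 0.887, -0.001, -0.0]
ft_force: [-9.7, 1.3, 9.0]
grip_width: 0.264
gripper_force: 34.7
```

```bash
python3 go.py 0.0357 0 0.045
```

```text
t 8.4 local [np.float64(0.0351), np.float64(0.0008), np.float64(0.0454)] turn [-0.0004  0.0001 -0.0001] shift now [0.013 0.016 0.008] shift after turn [0.012 0.016 0.008]
F local 6.62 7.19 8.98 grip 0.2643186010798687 34.66854080557823
```

>>> play_rows --pt "0.005 -0.01 -0.01 0 0 0" --pt "0 0 0 0 0 0" --pt "0 0 0 0 0 0" --pt "0 0 0 0 0 0"

```text
time: 8.8
tcp_pos: [0.4975, -0.0194, 0.0455]
orientation: [0.462, 0.887, -0.0, -0.0]
ft_force: [-4.9, 2.9, 4.7]
grip_width: 0.261
gripper_force: 33.4
```

```bash
python3 go.py 0.0357 0 0.045; python3 -c "
from h import *
b=robot.capture('scene');cv2.imwrite('pics/s6.png',b)
cv2.imwrite('pics/c6.png',cv2.resize(b[180:255,220:320],None,fx=8,fy=8,interpolation=cv2.INTER_CUBIC))
a=b.astype(int);print(a[222:232,228:242].sum(2)//3)
p=cv2.imread('pics/s3.png').astype(int);d=abs(a-p).max(2);d[150:270,130:320]=0;d[:130]=0;print('other change px',(d>40).sum())"
```

```text
t 8.8 local [np.float64(0.0356), np.float64(0.0008), np.float64(0.0455)] turn [-0.0001 -0.0001 -0.    ] shift now [0.001 0.017 0.009] shift after turn [0.001 0.017 0.009]
F local 5.19 2.39 4.73 grip 0.2608969073332987 33.396596387028694
[[194 194 182 158 145 130 106  92  92  93  93  92  93  93]
 [182 161 128  89  99 109  98  92  92  92  93  92  96 102]
 [147 127  80  38  57  79  89  93  93  92  96 102 113 114]
 [123 114  75  32  25  49  74  91  96 101 112 113 110 104]
 [123 107  84  56  28  24  50  90 112 114 110 104  94  91]
 [125 105  93  95  69  31  27  71 102 117 115 100  92  92]
 [115 101 111 125 113  70  27  33  63 111 124 107  92  91]
 [108 117 154 157 127  90  50  20  40 104 115  99  91  92]
 [116 121 143 146 126 111  91  52  43  95 103  93  92  93]
 [108 103 113 124 125 126 119  92  67  72  88  94  93  93]]
other change px 357
```

View pics/c6.png

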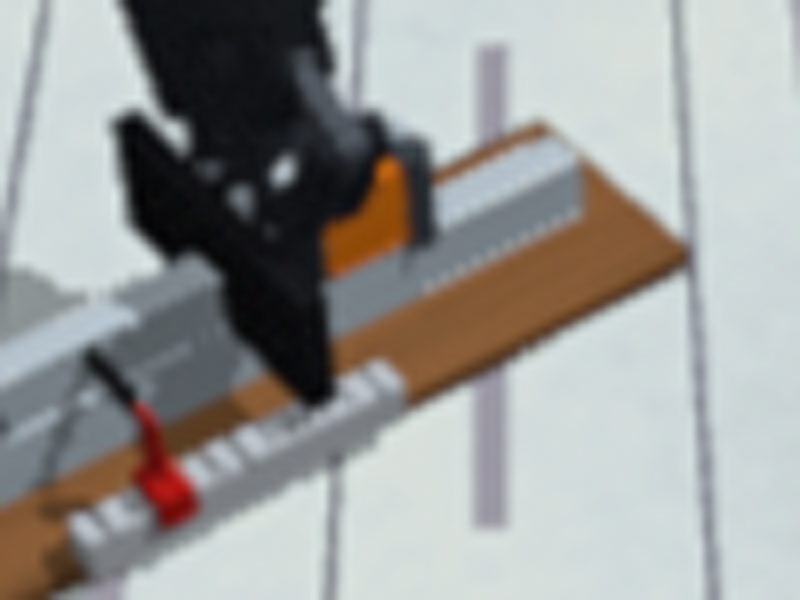

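The pointer is back beside the fin (same pixels as before the squeeze), the lever is shut, and the loads are small. I'll settle and then hand in.

>>> play_rows --pt "0 0 0 0 0 0" --pt "0 0 0 0 0 0" --pt "0 0 0 0 0 0" --pt "0 0 0 0 0 0" --pt "0 0 0 0 0 0" --pt "0 0 0 0 0 0" --pt "0 0 0 0 0 0" --pt "0 0 0 0 0 0"

```text
time: 9.65
tcp_pos: [0.4975, -0.0194, 0.0455]
orientation: [0.462, 0.887, -0.0, -0.0]
ft_force: [-6.1, 1.3, 4.1]
grip_width: 0.263
gripper_force: 33.5
```

```bash
python3 go.py 0.0357 0 0.045 && python3 -c "
from cell import robot
print(robot.hand_in())"
```

```text
t 9.65 local [np.float64(0.0356), np.float64(0.0008), np.float64(0.0455)] turn [-0.0001 -0.0001 -0.    ] shift now [0.001 0.017 0.009] shift after turn [0.001 0.017 0.009]
F local 4.51 4.25 4.14 grip 0.26328639446789615 33.543435260653496
the job is handed in; nothing more can be done
None
```

Handed in at 9.65 s, still holding: the leg is at the red mark to within about 1 mm by camera and the lever is pinched shut at about 33 N, though closing the fingers briefly pushed the leg about 2.5 mm past the mark before I brought it back.

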